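Load a round brush head into the leaf drill jig

TASK

Slide the pale round brush head flat along the jig's black strip, without lifting it, until it sits under where the cone will come down, on the inlaid ring. Then swing the leaf down so that its steel cone enters the head's tapered socket and pulls the head to centre, pressing until the leaf is fully shut, and finally swing the red-pinned latch all the way across the leaf's tongue to lock it. Leave the other things on the bench where they are.

Things in the scene. Friction and masses are not known exactly. Their poses are not given: they have to be found in the camera images.
- jig: Leaf drill jig, fixed at a place and yaw that vary: 18 mm plywood base with a black slide strip whose upper face is 22 mm above the bench. Origin on the bench below the closed cone's axis; z up; the head slides in along +x. Base: x -136 to +50, y -115 to +100 mm; strip: y -62 to +62. Hinge on the -y side; latch and steel rest block (x -55 to +18, y 66 to 91, 60 mm high) on the +y side.
- jig_axis (a point): Point on the strip's upper face (22 mm above the bench) at the centre of the inlaid aluminium ring (82 mm inside diameter): where the head's foot must be centred. Axes as jig.
- brush_head: Pale turned wooden round brush head, loose, 80 mm diameter, 34 mm high, 0.13 kg, standing on the black strip, on which it slides easily (friction about 0.25). Through its middle goes a tapered handle socket, 36 mm diameter at the top, 22 mm at the foot. Origin: centre of its foot; z up.
- leaf_hinge (a point): Middle of the leaf's hinge pin, 95 mm to the -y side of jig_axis, 50 mm above the bench; the pin lies along the jig's x. Leaf: aluminium plate 84 mm wide and 10 mm thick, reaching 138 mm from the pin, then a tongue 28 mm wide to 190 mm. Its lower face lies 10 mm and its outer (when shut: upper) face 20 mm from the pin's axis.
- leaf (a joint): Leaf angle in rad: 0 = shut (level, lying toward the jig's +y, over the head), 1.57 = standing upright, limit 1.9. The hinge is stiff (0.4 N m friction), so the leaf stays at any angle and takes a few newtons near its free end to move; push on its outer face to shut it.
- leaf_press (a point): Point on the leaf's outer (when shut: upper) face, on its centre line, 132 mm from the hinge pin, where it is pushed down; when shut it is 70 mm above the bench. It moves with the leaf.
- leaf_cone (a point): Nose of the steel cone under the leaf, 95 mm from the hinge pin. The cone is 34 mm long, 37 mm diameter at the leaf, 30 mm halfway, then bevelled to an 11 mm nose; it matches the head's socket and draws the head in if that stands within about 8 mm of centre. Shut, the nose is 26 mm above the bench. A nut (24 mm washer, 9 mm high) marks its axis on the outer face.
- latch (a joint): Latch angle in rad about a vertical post: 0 = shut against its stop, the steel arm along the jig's +x right across the leaf's tongue, 4 mm above it; it grows counter-clockwise from above to 1.5 = open, pointing to the jig's +y, clear of the leaf. Light friction (0.08 N m); it stays where left. With the latch shut the leaf cannot pass.
- latch_pivot (a point): Axis of the latch, at the underside of its arm, 74 mm above the bench, 43 mm to the jig's -x side and 78.5 mm to the +y side of jig_axis.
- latch_pin (a point): Centre of the top of the red upright pin on the latch's arm: 16 mm diameter, 32 mm tall, its top 114 mm above the bench (the arm's upper face is at 82 mm), 52 mm from the latch's axis. It moves with the latch.
- drilled_head: Bystander: a dark, already drilled round brush head, 80 mm diameter, 34 mm high, loose on the bench to the right of the jig. Origin: centre of its foot.
- sanding_block: Bystander: cork sanding block, 64 x 108 x 31 mm, loose on the bench to the left of the jig. Origin: centre of its underside.

How it is judged:
By the outcome, as a careful person would: the job done as asked, in the order asked, and still so for the second after the job is handed in, with the robot touching nothing.
It also fails if it takes over 69 s, if anything falls off the work surface, if the arm or the gripper's body presses on something with over 40 N, if the wrist force passes 120 N, or if a joint passes its speed limit or range.

ROBOT

A 6-joint arm with a two-finger parallel gripper is mounted at the origin on a cart in front of the work surface, level with it; the furniture and walls round the work are solid. World frame = base frame: x ahead of the robot, y to its left, z up, the work surface at z = 0. Lengths are in m, angles in rad, forces in N, time in s.
With the tool pointing down it reaches from about 0.225 to 0.875 m from the base axis. Payload 3.4 kg.
Tool frame: the origin (TCP) lies between the finger pads; the fingertips stand 22 mm ahead of it and the grasp point (between the pads) lies 3 mm ahead of it (manip.finger_overhang is the distance from the TCP to the fingertips, in m); z points along the fingers, y is the line along which they close (so a half turn about z gives the same grasp; the last joint's range is limited). The gripper opens to 85 mm and grips with 20 to 120 N. Pads are 22 mm wide; open, the fingers measure 114 mm over their backs; the gripper's body (76 mm by 85 mm) begins 54 mm behind the grasp point. The pads swing forward as they close: fully open they stand 13 mm farther back than shut.
Start: joints at [1.175, 0.276, 1.505, -0, 1.361, -0.121], TCP at [0.156, 0.553, 0.253] pointing down, gripper open.
Joint ranges: [-2.89, 2.89], [-0.75, 2.08], [0.22, 2.7], [-1.18, 4.32], [0.11, 2.71], [-2.7, 2.7]. Speed limits (rad/s): [2.57, 2.57, 3.14, 3.14, 3.14, 3.14].

INTERFACE

Orientations are given as a unit quaternion [w, x, y, z].
In Python, from rig import get_state, eyes, order, manip gives the robot as it stands.
- The arm moves only by the tool drive_tool, never from a script. Its argument "rows" is a list of rows, each a list of 4 numbers: the shift along the tool's x, y, z in units of 25 mm (1.0 is 25 mm), then the turn about the tool's z in units of 6 degrees (1.0 is 6 degrees). A call has exactly 8 rows; each row is the pose to reach, as a shift and turn from the pose commanded when the call began, along the tool's axes at that moment; what a row does not reach only later rows make up. A row lasts 1/12 s, in which the tool goes at most 41.7 mm and 7.16 degrees, less where a joint would pass 70% of its speed; a pose out of reach is approached as far as the arm can. A call with a gripper value outside its range is refused whole. "grip" is the finger opening in mm, from 0 to 85.4, set as the call begins (left out, the last holds). The fingers move at their own pace and stop on an object; "newtons" is the grip in N (left out, the last holds). Time passes only in rows, so rows that repeat a pose let the fingers close, or fill a call up. It gives the time, the measured TCP pose, the force, the opening and the grip force at its end, in the units of the state.
- get_state(): the state, without advancing time (a new reading comes with each control period).
- eyes.get_image(name): name is "scene" or "top" or "wrist"; returns (picture, depth): 480x640x3 uint8, red, green, blue; 480x640 float32, m along the optical axis (not along the pixel's ray), 0 where there is no reading.
- eyes.camera_info(name): a dict with "fx", "fy", "cx", "cy" (pixels), "R" (3x3) and "t" (3): a world point X has camera coordinates R X + t. Camera axes: x right, y down, z forward; pixel columns grow to the right and rows downward; lengths in m; the calibration is good to about 2 mm. A picture is of the moment at which its call begins: read the wrist's pose just before it. camera_info takes no time and is no camera call; for the wrist camera it gives the pose at the moment of the call.
- order.sign_off(): hands the job in; it is judged then, once.
The state is a dict: "clock": time; "qpos": joint angles; "qd": joint speeds; "effort": joint torques, N m; "position": TCP position; "ee_rot": TCP orientation; "contact_force": force on the tool from outside, world axes, zero at the start; "moment": the same for the moment, N m; "width": finger opening in m; "gripper_force": force on a finger pad.
Only numpy, scipy, OpenCV 4.12 (cv2) and the standard library are available. Lean on these libraries where they do the work, as an engineer would, in place of code of your own. Each camera call takes 0.05 s, during which the arm holds its last target. There are 200 camera calls.

## Working session

There is one attempt and no reset: what is moved stays moved. The work goes in short steps, Python scripts to look and compute and a tool call to move; the robot and the scene stay as the last step left them, time stands still between calls to the robot, and variables do not carry over. Pictures are saved under pics/ and viewed, at most 10 in all, crops included, and the job is handed in when it is done.

Besides the shell and the picture viewer there is one more tool, called after "Emit:" as name(argument=value, ...), one argument or row to a line, values as JSON. drive_tool: Moves the arm, as the interface text tells. Its arguments: {"type":"object","properties":{"rows":{"type":"array","items":{"type":"array","items":{"type":"number"}}},"grip":{"type":"number"},"newtons":{"type":"number"}},"required":["rows"]}

```bash
ls; mkdir -p pics; python3 - <<'E'
from rig import get_state, eyes, order, manip
import cv2,numpy as np
print(get_state()); print(manip.finger_overhang)
for n in ("top","scene"):
    p,d=eyes.get_image(n); cv2.imwrite(f"pics/{n}0.png",p[:,:,::-1]); np.savez(f"{n}0.npz",p=p,d=d,**eyes.camera_info(n))
    print(n,eyes.camera_info(n))
E
```

```text
pics
{'clock': 0.0, 'qpos': array([ 1.17501786e+00,  2.76617516e-01,  1.50615813e+00,  1.53212129e-06,
        1.36074925e+00, -1.21003728e-01]), 'qd': array([-0.00069741, -0.00081686,  0.00059486,  0.0010561 , -0.00170074,
       -0.00097399]), 'effort': array([ 1.04969176e-04, -4.16781557e+01, -2.45806521e+01,  5.22941482e-04,
        1.12207088e-02, -1.89099484e-05]), 'position': array([0.15582161, 0.55294916, 0.25241691]), 'ee_rot': array([-2.47592163e-04,  1.36955667e-01,  9.90576707e-01, -9.33854805e-04]), 'contact_force': array([ 0.46377058,  0.54515487, -0.32620326]), 'moment': array([ 0.03422716,  0.05661735, -0.02038836]), 'gripper_force': 0.0, 'width': 0.08566201563870486}
0.022
top {'fx': 562.0397915276338, 'fy': 562.0397915276338, 'cx': 312.07210460505286, 'cy': 250.03053826002733, 'R': array([[-0.01651822, -0.9998026 , -0.01104125],
       [-0.98446021,  0.01819362, -0.17466277],
       [ 0.17482917,  0.00798455, -0.98456641]]), 't': array([-0.29372711,  0.45081656,  1.18528566])}
scene {'fx': 465.0785049284283, 'fy': 465.0785049284283, 'cx': 328.39262717343615, 'cy': 247.79883527218038, 'R': array([[ 0.6414395 , -0.76716197,  0.00422888],
       [-0.54518428, -0.45970385, -0.70103244],
       [ 0.53974946,  0.44736437, -0.71311685]]), 't': array([-0.4884539 ,  0.15574857,  0.81089202])}
```

View pics/top0.png

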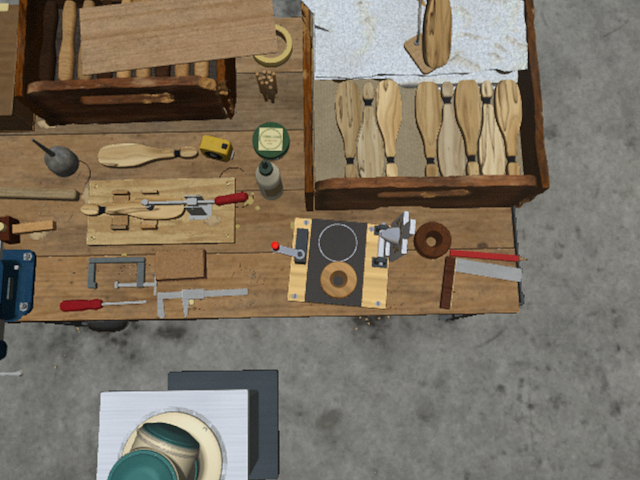

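View pics/scene0.png

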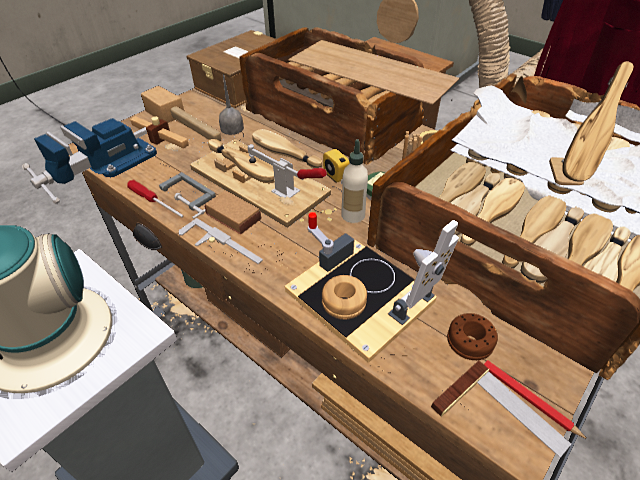

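The top view shows the jig at about (340,260), with the ring at (338,242), the head at (338,279), the leaf standing at (398,235) and the red pin at (276,246). The jig is yawed slightly, and the dark bystander head is at (433,240).

```bash
cat > h.py <<'E'
import numpy as np,cv2
def back(c,u,v,z):
    "pixels -> world points on the plane of height z"
    R,t=np.array(c['R']),np.array(c['t'])
    r=np.c_[(np.ravel(u)-c['cx'])/c['fx'],(np.ravel(v)-c['cy'])/c['fy'],np.ones(np.size(u))]@R
    o=-R.T@t
    return o+r*((z-o[2])/r[:,2])[:,None]
def proj(c,X):
    q=np.atleast_2d(X)@np.array(c['R']).T+c['t']; return np.c_[c['fx']*q[:,0]/q[:,2]+c['cx'],c['fy']*q[:,1]/q[:,2]+c['cy']]
def cloud(c,d):
    v,u=np.mgrid[:480,:640]; q=np.stack([(u-c['cx'])/c['fx']*d,(v-c['cy'])/c['fy']*d,d],-1)
    return (q-np.array(c['t']))@np.array(c['R'])
def ortho(c,img,z,x0,x1,y0,y1,s=0.0005):
    "rectified view of plane z: rows down = -x, columns right = -y"
    xs=np.arange(x1,x0,-s); ys=np.arange(y1,y0,-s); Y,X=np.meshgrid(ys,xs)
    p=proj(c,np.c_[X.ravel(),Y.ravel(),np.full(X.size,z)]).astype(np.float32)
    return cv2.remap(img,p[:,0].reshape(X.shape),p[:,1].reshape(X.shape),cv2.INTER_LINEAR)
E
python3 - <<'E'
from h import *
c=dict(np.load("top0.npz")); p=c['p'];d=c['d']
print(back(c,[338,338,276,300,433],[242,279,246,254,240],[.022,.056,.114,.074,.034][0])[:,:2])
P=cloud(c,d)
hsv=cv2.cvtColor(p,cv2.COLOR_RGB2HSV)
red=(hsv[...,1]>200)&((hsv[...,0]<5)|(hsv[...,0]>175)); red[:, :260]=0; red[:,300:]=0; red[:230]=0;red[260:]=0
v,u=np.nonzero(red); print('red n',len(u),np.median(P[v,u],0), back(c,u.mean(),v.mean(),.11))
# height map stats
m=(P[...,0]>.2)&(P[...,0]<.45)&(P[...,1]>-.47)&(P[...,1]<-.2)
hm=m&(P[...,2]>.048)&(P[...,2]<.062); hm[:, :315]=0;hm[:,362:]=0;hm[:258]=0
v,u=np.nonzero(hm);(cx,cy),r=cv2.minEnclosingCircle(np.c_[P[v,u,0],P[v,u,1]].astype(np.float32)); print('head',cx,cy,r,np.median(P[v,u,2]))
z=.022; o=ortho(c,p,z,.2,.44,-.47,-.19)
cv2.imwrite('pics/ortho1.png',o[:,:,::-1]); print(o.shape)
g=cv2.GaussianBlur(cv2.cvtColor(o,cv2.COLOR_RGB2GRAY),(3,3),0)
# ring matched filter r=42 mm
k=np.zeros((201,201),np.float32); cv2.circle(k,(100,100),84,1,4); k2=np.zeros_like(k); cv2.circle(k2,(100,100),74,1,4); cv2.circle(k2,(100,100),94,1,4)
f=cv2.filter2D(g.astype(np.float32),-1,k/k.sum()-k2/k2.sum())
i=np.unravel_index(f.argmax(),f.shape); print('ring',.44-i[0]*.0005,-.19-i[1]*.0005,f.max())
# dark strip
dm=(o.max(2)<75).astype(np.uint8); n,l,s,_=cv2.connectedComponentsWithStats(dm); j=1+s[1:,4].argmax()
q=np.argwhere(l==j)[:,::-1].astype(np.int32); print('strip',cv2.minAreaRect(q),s[j])
E
```

```text
[[ 0.46542226 -0.35903041]
 [ 0.38314979 -0.35700822]
 [ 0.45897705 -0.2218767 ]
 [ 0.44006877 -0.27469436]
 [ 0.46600881 -0.56869673]]
red n 44 [ 0.4436802  -0.22652413  0.11253439] [[ 0.44405719 -0.22604879  0.11      ]]
head 0.37837791442871094 -0.356889009475708 0.039788831025362015 0.05434609116679903
(480, 560, 3)
ring 0.3625 -0.4525 15.533792
strip ((318.9686584472656, 104.60091400146484), (242.50039672851562, 235.43447875976562), 5.946863651275635) [  188     0   264   234 27166]
```

View pics/ortho1.png

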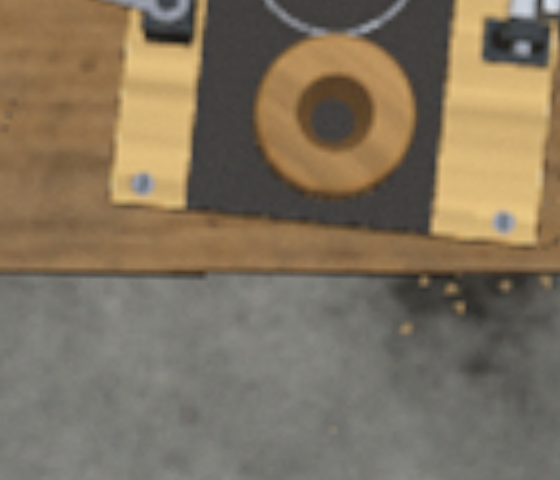

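The rectified crop is cut too low (I took the wrong x range). It does show the strip's left edge and the base's lower edge tilted about -5°. I'll redo the fit over the right range.

```bash
python3 - <<'E'
from h import *
from scipy.optimize import minimize
c=dict(np.load("top0.npz")); p=c['p'];d=c['d'];P=cloud(c,d)
x1,y1=.54,-.22
o=ortho(c,p,.022,.31,x1,-.5,y1); g=cv2.GaussianBlur(cv2.cvtColor(o,cv2.COLOR_RGB2GRAY),(3,3),0).astype(np.float32)
k=np.zeros((201,201),np.float32); cv2.circle(k,(100,100),83,1,4); k2=np.zeros_like(k); cv2.circle(k2,(100,100),73,1,4); cv2.circle(k2,(100,100),93,1,4)
f=cv2.filter2D(g,-1,k/k.sum()-k2/k2.sum()); f[:100]=0;f[300:]=0;f[:,:150]=0;f[:,420:]=0
i=np.unravel_index(f.argmax(),f.shape); ring=np.array([x1-i[0]*.0005,y1-i[1]*.0005]); print('ring',ring,f.max())
# strip side edges: plywood/dark transition, sub rows
gx=cv2.Sobel(g,cv2.CV_32F,1,0,ksize=5)
def line(c0,c1,sgn,rows):
    pts=[(x1-r*.0005,y1-(c0+(sgn*gx[r,c0:c1]).argmax())*.0005) for r in rows]; pts=np.array(pts,np.float32)
    vx,vy,a,b=cv2.fitLine(pts,cv2.DIST_HUBER,0,.001,.001).ravel(); return np.degrees(np.arctan2(vy,vx)) if vx>0 else np.degrees(np.arctan2(-vy,-vx)),(a,b)
# left edge near col 130-150 at rows 250-400 (bright->dark), right edge
L=line(110,165,-1,range(230,400,4)); Rr=line(355,415,1,range(180,400,4)); print('left',L,'right',Rr)
for yaw in (L[0],Rr[0]):
    n=np.array([-np.sin(np.radians(yaw)),np.cos(np.radians(yaw))]); print('offsets',(np.array(L[1])-ring)@n,(np.array(Rr[1])-ring)@n)
yaw=np.radians((L[0]+Rr[0])/2); A=np.array([[np.cos(yaw),-np.sin(yaw)],[np.sin(yaw),np.cos(yaw)]])
J=np.concatenate([(P[...,:2]-ring)@A,P[...,2:]],-1)
hm=(abs(J[...,0]+.09)<.06)&(abs(J[...,1])<.055)&(J[...,2]>.046)&(J[...,2]<.066)
q=J[hm]; cc=cv2.minEnclosingCircle(q[:,:2].astype(np.float32)); print('head jig',cc,np.median(q[:,2]))
hw=ring+A@np.array(cc[0]); print('head world',hw)
rest=(abs(J[...,0]+.0)<.06)&(J[...,1]>.06)&(J[...,1]<.1)&(abs(J[...,2]-.06)<.006); print('block',np.percentile(J[rest],[2,50,98],0))
pin=np.array([.4440,-.2262]); print('pin jig',(pin-ring)@A, 'pivot world',ring+A@[-.043,.0785])
lf=(J[...,1]<-.06)&(J[...,1]>-.2)&(abs(J[...,0])<.06)&(J[...,2]>.09); q=J[lf]; print('leaf',len(q),np.percentile(q,[2,50,98],0))
cv2.circle(o,(int(i[1]),int(i[0])),82,(255,0,0),1)
for X in ((-.136,-.115),(-.136,.1),(-.136,-.062),(-.136,.062),(.05,.062)):
    w=ring+A@np.array(X); cv2.circle(o,(int((y1-w[1])/.0005),int((x1-w[0])/.0005)),4,(255,0,0),1)
cv2.imwrite('pics/ortho2.png',o[:,:,::-1])
s=dict(np.load("scene0.npz")); S=cloud(s,s['d']); S=np.concatenate([(S[...,:2]-ring)@A,S[...,2:]],-1)
m=(abs(S[...,0])<.06)&(S[...,1]<-.06)&(S[...,1]>-.2)&(S[...,2]>.09)&(S[...,2]<.26); q=S[m]; print('leaf scene',len(q),np.percentile(q,[2,50,98],0))
for z in (.1,.13,.16,.19,.22): 
    t=q[abs(q[:,2]-z)<.01]; print(z,np.percentile(t[:,1],[5,50,95]) if len(t) else None)
print('ring',ring,'yaw',np.degrees(yaw))
E
```

```text
ring [ 0.465  -0.3575] 56.926144
left (np.float32(-6.078789), (np.float32(0.383), np.float32(-0.28710464))) right (np.float32(-6.017718), (np.float32(0.396), np.float32(-0.41237274)))
offsets 0.06131607355078544 -0.06187102136382023
offsets 0.061410900502527704 -0.0618040485238808
head jig ((-0.08605564385652542, -0.008718358352780342), 0.04008150100708008) 0.054233584710193045
head world [ 0.37850476 -0.35710249]
block [[-0.0556947   0.06501675  0.05459824]
 [-0.01234772  0.07610707  0.05938142]
 [ 0.01496536  0.08905537  0.06371855]]
pin jig [-0.03471766  0.12835644] pivot world [ 0.43051059 -0.27490623]
leaf 932 [[-0.04259408 -0.13366004  0.09711772]
 [-0.00571918 -0.11829688  0.16137245]
 [ 0.03733221 -0.08686065  0.2374248 ]]
leaf scene 1644 [[-0.0424355  -0.13361298  0.09356647]
 [-0.01074184 -0.12504265  0.15948607]
 [ 0.03713949 -0.0887569   0.23741206]]
0.1 [-0.12098524 -0.11940205 -0.11327629]
0.13 [-0.12680299 -0.12266483 -0.11495836]
0.16 [-0.12753147 -0.12478381 -0.0880632 ]
0.19 [-0.13016254 -0.12718455 -0.120511  ]
0.22 [-0.13344601 -0.13160939 -0.12432138]
ring [ 0.465  -0.3575] yaw -6.048253
```

View pics/ortho2.png

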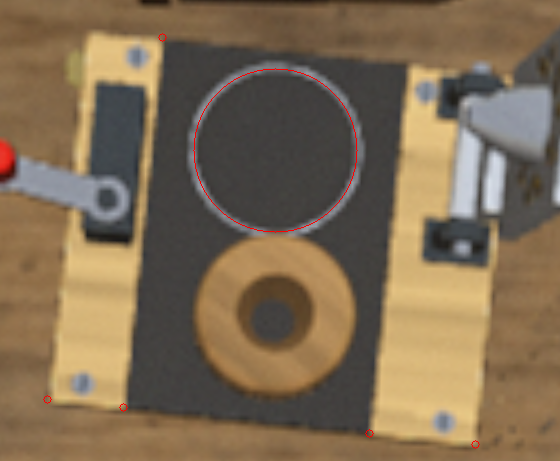

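The fit looks consistent: strip edges at ±61.6 mm, rest block top at 59 mm, head at jig (-86,-8.6) with a 40 mm radius, and the leaf at about 1.67 rad. The circle could move about 0.7 mm right and down, so I take jig = (0.4645,-0.358) with yaw -6.05°. I'll push the head with the fingers half open as a cradle behind it.

```bash
cat >> h.py <<'E'
RING=np.array([.4645,-.358]); YAW=np.radians(-6.05); A=np.array([[np.cos(YAW),-np.sin(YAW)],[np.sin(YAW),np.cos(YAW)]])
def w2j(X): X=np.asarray(X); return np.concatenate([(X[...,:2]-RING)@A,X[...,2:]],-1)
def go(jx,jy,z,yawj=None):
    "print the row (units) that takes the TCP to jig x,y (mm), height z (mm); yawj: angle of tool y from jig y, deg"
    from rig import get_state; from scipy.spatial.transform import Rotation as Ro
    s=get_state(); q=s['ee_rot']; M=Ro.from_quat([q[1],q[2],q[3],q[0]]).as_matrix()
    w=np.r_[RING+A@(np.array([jx,jy])/1e3),z/1e3]
    d=M.T@(w-s['position'])/.025
    y=np.degrees(np.arctan2(M[1,1],M[0,1])-YAW)-90; y=(y+180)%360-180
    print('at jig',np.round(w2j(s['position'])*1e3,1),'yaw',round(y,2),'q',s['qpos'].round(2),'F',s['contact_force'].round(1),'-> row',d.round(2),'turn', None if yawj is None else round(-(yawj-y)/6,2))
E
python3 -c "
from h import *
go(-145,-8,200,0)
print((RING+A@[-.145,-.008]))"
```

```text
at jig [-402.9  873.4  252.5] yaw -9.7 q [ 1.17  0.28  1.51 -0.    1.36 -0.12] F [-0.6 -0.9 -0.9] -> row [-16.11 -33.01   2.15] turn -1.62
[ 0.31946444 -0.35067298]
```

Emit:
drive_tool(
  rows=[
    [-1.2, -1.0, 0, -0.2],
    [-2.4, -2.0, 0, -0.4],
    [-3.6, -3.2, 0, -0.6],
    [-4.8, -4.4, 0, -0.8],
    [-5.8, -5.6, 0, -1.0],
    [-6.8, -6.8, 0, -1.2],
    [-7.6, -8.0, 0, -1.4],
    [-8.4, -9.2, 0, -1.6],
  ],
  grip=50,
)

```text
clock: 0.77
position: [0.2958, 0.2732, 0.253]
ee_rot: [-0.0, 0.053, 0.999, -0.0]
contact_force: [0.3, -0.8, 0.8]
width: 0.0501
gripper_force: 0.0
```

```bash
python3 -c "
from h import *
go(-145,-8,160,0)"
```

```text
at jig [-234.3  609.9  253. ] yaw -0.03 q [ 0.57  0.01  1.83 -0.    1.3  -0.89] F [ 0.3 -0.8  0.8] -> row [ -3.59 -24.71   3.73] turn -0.01
```

Emit:
drive_tool(
  rows=[
    [-0.2, -1.5, 0, 0],
    [-0.4, -3, 0, 0],
    [-0.6, -4.5, 0, 0],
    [-0.8, -6, 0, 0],
    [-1.0, -7.5, 0.2, 0],
    [-1.2, -9, 0.4, 0],
    [-1.4, -10.5, 0.6, 0],
    [-1.6, -12, 0.8, 0],
  ],
)

```text
clock: 1.43
position: [0.3026, -0.029, 0.2331]
ee_rot: [0.0, 0.054, 0.999, 0.0]
contact_force: [0.9, -0.8, 0.0]
width: 0.0502
gripper_force: 0.0
```

Emit:
drive_tool(
  rows=[
    [-0.2, -1.5, 0.2, 0],
    [-0.4, -3, 0.5, 0],
    [-0.6, -4.5, 0.8, 0],
    [-0.9, -6, 1.1, 0],
    [-1.2, -7.5, 1.5, 0],
    [-1.5, -9, 1.9, 0],
    [-1.8, -10.5, 2.3, 0],
    [-2.0, -12, 2.8, 0],
  ],
)

```text
clock: 2.1
position: [0.321, -0.3333, 0.1628]
ee_rot: [0.0, 0.054, 0.999, -0.0]
contact_force: [1.8, -0.0, 0.3]
width: 0.0498
gripper_force: 0.0
```

```bash
python3 -c "
from h import *
go(-145,-8,100,0)"
```

```text
at jig [-145.3    9.4  162.8] yaw -0.14 q [-0.96  0.18  1.88  0.    1.08 -2.42] F [ 1.8 -0.   0.3] -> row [-0.01 -0.69  2.51] turn -0.02
```

Emit:
drive_tool(
  rows=[
    [0.1, -0.35, 0.4, 0],
    [0.1, -0.69, 1, 0],
    [0.1, -0.69, 1.8, 0],
    [0.1, -0.69, 2.6, 0],
    [0.1, -0.69, 3.4, 0],
    [0.1, -0.69, 4.1, 0],
    [0.1, -0.69, 4.55, 0],
    [0.1, -0.69, 4.55, 0],
  ],
)

```text
clock: 2.77
position: [0.3153, -0.3458, 0.0471]
ee_rot: [-0.002, 0.054, 0.999, 0.003]
contact_force: [-0.4, 0.5, 0.2]
width: 0.0499
gripper_force: 0.0
```

```bash
cat > look.py <<'E'
import sys; from h import *; from rig import eyes
n,f=sys.argv[1:3]; c=eyes.camera_info(n); p,d=eyes.get_image(n)
np.savez(f+'.npz',p=p,d=d,**c); cv2.imwrite(f'pics/{f}.png',p[:,:,::-1])
E
python3 look.py wrist w1; python3 -c "
from h import *
go(-60,-5.5,48,0)"
```

```text
at jig [-148.9   -4.4   48.4] yaw -0.09 q [-0.98  0.34  2.01  0.    0.79 -2.44] F [ 0.1 -0.4  0.6] -> row [-3.56 -0.04  0.01] turn -0.02
```

View pics/w1.png

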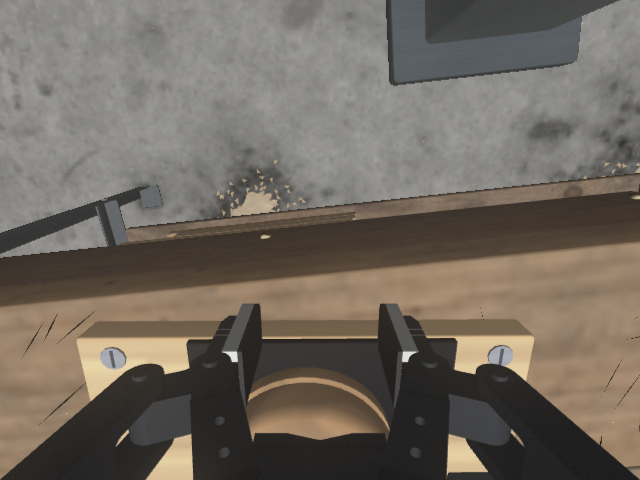

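The wrist view looks back towards the robot. The fingers, at columns 245 and 395, lie symmetric about the head, which spans 247–391. The strip's rear corners are at (188,341) and (456,339). I'll check the wrist calibration against the top one.

```bash
python3 - <<'E'
from h import *
c=dict(np.load('w1.npz')); print(np.round(w2j(back(c,[188,456],[341,339],.022))*1e3,1), np.round(w2j(back(c,[80,532],[338,337],.018))*1e3,1))
print('head edge',np.round(w2j(back(c,[247,318,391],[402,369,408],.053))*1e3,1))
for _ in range(2): go(-60,-5.5,48,0)
E
```

```text
[[-137.1  -62.5   22. ]
 [-137.5   59.3   22. ]] [[-136.4 -114.    18. ]
 [-135.9   96.5   18. ]]
head edge [[-130.   -30.6   53. ]
 [-144.6   -3.5   53. ]
 [-126.8   24.4   53. ]]
at jig [-148.9   -4.4   48.4] yaw -0.09 q [-0.98  0.34  2.01  0.    0.79 -2.44] F [ 0.1 -0.4  0.6] -> row [-3.56 -0.04  0.01] turn -0.02
at jig [-148.9   -4.4   48.4] yaw -0.09 q [-0.98  0.34  2.01  0.    0.79 -2.44] F [ 0.1 -0.4  0.6] -> row [-3.56 -0.04  0.01] turn -0.02
```

```bash
python3 - <<'E'
from h import *
c=dict(np.load('w1.npz')); J=w2j(cloud(c,c['d']))*1e3
for r in (345,365,372,380,390,400,415,430): print(r,J[r,318].round(0),c['p'][r,318])
for cc in (236,245,250,262,390): print(cc,[J[r,cc].round(0).tolist() for r in (320,350,370,390)])
R,t=c['R'],c['t']; print('cam',w2j(-R.T@t)*1e3, w2j(-R.T@t+R[2])-w2j(-R.T@t))
E
python3 look.py top t2; python3 -c "
from h import *
c=dict(np.load('t2.npz')); o=ortho(c,c['p'],.056,.28,.54,-.48,-.24); cv2.imwrite('pics/o2.png',o[:,:,::-1])"
```

```text
345 [-135.   -3.   22.] [58 54 53]
365 [-124.   -4.   22.] [57 54 53]
372 [-125.   -4.   29.] [86 72 56]
380 [-123.   -4.   32.] [179 145 110]
390 [-125.   -4.   41.] [89 74 57]
400 [-125.   -4.   46.] [93 77 59]
415 [-124.   -4.   53.] [149 121  92]
430 [-119.   -4.   56.] [165 136 106]
236 [[-160.0, -34.0, 45.0], [-161.0, -30.0, 65.0], [-156.0, -30.0, 69.0], [-167.0, -24.0, 91.0]]
245 [[-161.0, -31.0, 46.0], [-158.0, -28.0, 61.0], [-153.0, -28.0, 65.0], [-145.0, -28.0, 65.0]]
250 [[-162.0, -29.0, 47.0], [-153.0, -28.0, 53.0], [-146.0, -28.0, 56.0], [-140.0, -28.0, 58.0]]
262 [[-136.0, -32.0, 1.0], [-132.0, -29.0, 22.0], [-122.0, -30.0, 22.0], [-120.0, -28.0, 34.0]]
390 [[-161.0, 23.0, 46.0], [-155.0, 22.0, 56.0], [-147.0, 22.0, 57.0], [-141.0, 22.0, 60.0]]
cam [-229.34461478   -3.45790432  168.5298757 ] [ 0.3070665   0.0044309  -0.95167774]
```

View pics/o2.png

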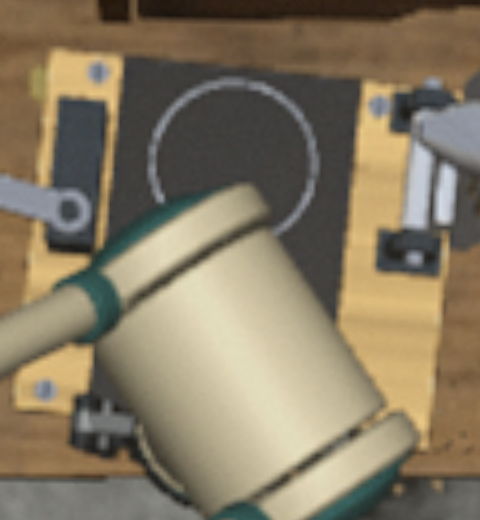

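The top view shows the arm over the jig with nothing disturbed, and the latch is still open. The head's rear face is at jig x ≈ -125, as expected. Now I'll push gently.

Emit:
drive_tool(
  rows=[
    [-0.3, 0, 0.12, 0],
    [-0.6, 0, 0.12, 0],
    [-0.9, 0.02, 0.12, 0],
    [-1.2, 0.04, 0.12, 0],
    [-1.5, 0.06, 0.12, 0],
    [-1.8, 0.08, 0.12, 0],
    [-2.1, 0.1, 0.12, 0],
    [-2.4, 0.12, 0.12, 0],
  ],
)

```text
clock: 3.53
position: [0.3775, -0.3513, 0.0466]
ee_rot: [-0.0, 0.053, 0.999, 0.0]
contact_force: [-0.1, -0.2, 1.6]
width: 0.0497
gripper_force: 0.8
```

Emit:
drive_tool(
  rows=[
    [-0.3, 0, 0, 0],
    [-0.6, 0, 0, 0],
    [-0.85, 0, 0, 0],
    [-1.05, 0.02, 0, 0],
    [-1.2, 0.02, 0, 0],
    [-1.32, 0.02, 0, 0],
    [-1.4, 0.02, 0, 0],
    [-1.44, 0.02, 0, 0],
  ],
)

```text
clock: 4.2
position: [0.4126, -0.3547, 0.0464]
ee_rot: [-0.0, 0.054, 0.999, 0.0]
contact_force: [-0.9, 0.0, 0.3]
width: 0.0503
gripper_force: 0.8
```

```bash
python3 look.py wrist w2; python3 -c "
from h import *
go(-44,-1,46,0)
c=dict(np.load('w2.npz')); J=w2j(cloud(c,c['d']))*1e3
m=(J[...,2]>52)&(J[...,2]<58)&(abs(J[...,1])<45)&(J[...,0]>-45)&(J[...,0]<60)
q=J[m]; print(len(q),q.min(0),q.max(0))
m=(J[...,2]>28)&(J[...,2]<46)&(abs(J[...,1])<20)&(J[...,0]>-60)&(J[...,0]<0);print(m.sum(),np.percentile(J[m][:,0],[5,50]) if m.any() else 0)
"
```

```text
at jig [-51.8  -2.2  46.5] yaw -0.1 q [-0.84  0.43  1.86  0.    0.86 -2.3 ] F [0.6 0.2 0.2] -> row [-0.31  0.05  0.02] turn -0.02
6791 [-44.99352494 -29.57089533  52.0128232 ] [-17.38697184  26.40209711  57.99682625]
2814 [-50.46104163 -48.26291889]
```

View pics/w2.png

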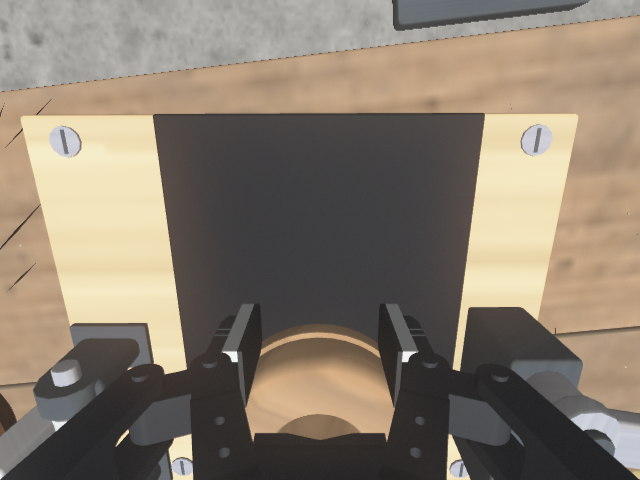

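The wrist view shows the head cradled between the fingers, with its apex at column 319. The strip's midline is also at column 319. Its rear face is at jig x ≈ -50, so about 9–10 mm remain.

Emit:
drive_tool(
  rows=[
    [-0.1, 0.02, 0, 0],
    [-0.2, 0.02, 0, 0],
    [-0.28, 0.02, 0, 0],
    [-0.34, 0.02, 0, 0],
    [-0.38, 0.02, 0, 0],
    [-0.38, 0.02, 0, 0],
    [-0.38, 0.02, 0, 0],
    [-0.38, 0.02, 0, 0],
  ],
)

```text
clock: 4.92
position: [0.4221, -0.3553, 0.0465]
ee_rot: [0.0, 0.054, 0.999, -0.0]
contact_force: [0.0, -0.0, 0.6]
width: 0.0501
gripper_force: 0.0
```

Emit:
drive_tool(
  rows=[
    [0.2, 0, 0, 0],
    [0.5, 0, 0, 0],
    [1.0, 0, 0, 0],
    [1.6, 0, 0, 0],
    [1.6, 0, -1.2, 0],
    [1.6, 0, -2.6, 0],
    [1.6, 0, -4.2, 0],
    [1.6, 0, -5.8, 0],
  ],
)

```text
clock: 5.58
position: [0.3803, -0.3501, 0.1925]
ee_rot: [-0.001, 0.054, 0.999, 0.001]
contact_force: [0.6, -1.1, -0.4]
width: 0.05
gripper_force: 0.0
```

Emit:
drive_tool(
  rows=[
    [1, 0, -1, 0],
    [2, 0, -2, 0],
    [3.4, 0, -2.5, 0],
    [3.4, 1, -2.5, 0],
    [3.4, 2.6, -2.5, 0],
    [3.4, 4.2, -2.5, 0],
    [3.4, 5.8, -2.5, 0],
    [3.4, 7.0, -2.5, 0],
  ],
  grip=0,
)

```text
clock: 6.25
position: [0.3143, -0.1649, 0.2535]
ee_rot: [-0.0, 0.054, 0.999, 0.001]
contact_force: [0.3, -0.4, 1.0]
width: 0.0003
gripper_force: 0.0
```

```bash
python3 look.py top t3; python3 - <<'E'
from h import *
c=dict(np.load('t3.npz')); P=w2j(cloud(c,c['d']))*1e3
m=(abs(P[...,0])<60)&(abs(P[...,1])<58)&(P[...,2]>46)&(P[...,2]<66); q=P[m]
print(len(q),cv2.minEnclosingCircle(q[:,:2].astype(np.float32)),np.median(q[:,2]))
o=ortho(c,c['p'],.022,.28,.54,-.52,-.22); cv2.imwrite('pics/o3.png',o[:,:,::-1])
go(0,-130,200,0)
E
```

```text
865 ((-0.9914515018463135, -0.5239972472190857), 40.11538314819336) 54.115193163776674
at jig [-170.7  180.9  253.4] yaw -0.01 q [-0.68 -0.07  1.91  0.01  1.31 -2.14] F [-1.5  3.5 -1.6] -> row [ -6.83 -12.45   2.04] turn -0.0
```

View pics/o3.png

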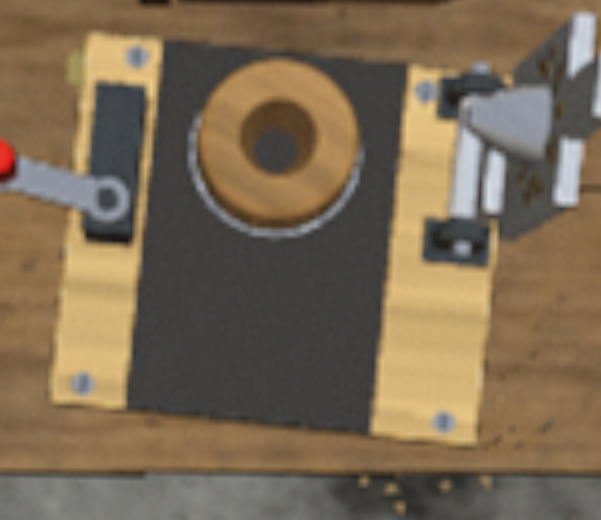

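The head is centred on the ring to about 1 mm; the apparent offset in the picture is parallax from its height. The leaf and latch are untouched. Next I go round the front to the leaf's outer (-y) side with closed fingers, turning 90° on the way to save wrist range.

Emit:
drive_tool(
  rows=[
    [0, -1.2, 0, 1.1],
    [0, -2.4, 0, 2.2],
    [0, -3.6, 0, 3.3],
    [0, -4.8, 0, 4.4],
    [0, -6, 0, 5.5],
    [0, -7.2, 0, 6.6],
    [0, -8.4, 0, 7.7],
    [0, -9.6, 0, 8.8],
  ],
)

```text
clock: 6.97
position: [0.289, -0.4076, 0.2536]
ee_rot: [-0.0, 0.495, 0.869, 0.0]
contact_force: [0.3, -0.1, 0.9]
width: -0.0004
gripper_force: 0.0
```

```bash
python3 -c "
from h import *
go(-140,-188,240,-90)"
```

```text
at jig [-169.3  -67.8  253.6] yaw -53.27 q [-1.09  0.16  1.66 -0.    1.32 -1.63] F [ 0.3 -0.1  0.9] -> row [-4.56 -1.94  0.54] turn 6.12
```

Emit:
drive_tool(
  rows=[
    [-0.8, -0.35, 0.1, 1.1],
    [-1.6, -0.7, 0.2, 2.2],
    [-2.4, -1.05, 0.3, 3.3],
    [-3.2, -1.4, 0.4, 4.4],
    [-4, -1.7, 0.5, 5.3],
    [-4.5, -1.94, 0.5, 6.1],
    [-4.5, -1.94, 0.5, 6.1],
    [-4.5, -1.94, 0.5, 6.1],
  ],
)

```text
clock: 7.63
position: [0.306, -0.5276, 0.2407]
ee_rot: [-0.001, 0.74, 0.672, 0.0]
contact_force: [-0.2, 0.1, 0.2]
width: 0.0002
gripper_force: 0.0
```

```bash
python3 -c "
from h import *
go(0,-180,216,-90)"
```

```text
at jig [-139.7 -185.4  240.7] yaw -89.44 q [-1.16  0.34  1.45  0.    1.36 -1.06] F [-0.2  0.1  0.2] -> row [0.16 5.59 0.98] turn 0.09
```

Emit:
drive_tool(
  rows=[
    [0.1, 1.0, 0.2, 0.05],
    [0.16, 2.0, 0.4, 0.09],
    [0.16, 3.0, 0.6, 0.09],
    [0.16, 4.0, 0.8, 0.09],
    [0.16, 5.0, 0.98, 0.09],
    [0.16, 5.59, 0.98, 0.09],
    [0.16, 5.59, 0.98, 0.09],
    [0.16, 5.59, 0.98, 0.09],
  ],
)

```text
clock: 8.3
position: [0.4464, -0.536, 0.2169]
ee_rot: [-0.001, 0.743, 0.67, -0.0]
contact_force: [-0.4, 1.0, -0.3]
width: 0.0001
gripper_force: 0.0
```

```bash
python3 -c "
from h import *
for t in ((-145,217),(-108,220),(-71.5,216),(-43.5,206.5)): go(0,*t,-90)"
```

```text
at jig [   0.8 -178.9  216.9] yaw -89.86 q [-0.98  0.48  1.27 -0.    1.39 -0.87] F [-0.4  1.  -0.3] -> row [ 1.36 -0.03 -0.  ] turn 0.02
at jig [   0.8 -178.9  216.9] yaw -89.86 q [-0.98  0.48  1.27 -0.    1.39 -0.87] F [-0.4  1.  -0.3] -> row [ 2.84 -0.02 -0.12] turn 0.02
at jig [   0.8 -178.9  216.9] yaw -89.86 q [-0.98  0.48  1.27 -0.    1.39 -0.87] F [-0.4  1.  -0.3] -> row [ 4.3  -0.02  0.04] turn 0.02
at jig [   0.8 -178.9  216.9] yaw -89.86 q [-0.98  0.48  1.27 -0.    1.39 -0.87] F [-0.4  1.  -0.3] -> row [ 5.42 -0.02  0.42] turn 0.02
```

Emit:
drive_tool(
  rows=[
    [0.5, -0.03, 0, 0],
    [1.0, -0.03, 0, 0],
    [1.4, -0.03, 0, 0],
    [1.7, -0.03, 0, 0],
    [2.0, -0.03, 0, 0],
    [2.3, -0.03, -0.05, 0],
    [2.6, -0.03, -0.1, 0],
    [2.84, -0.03, -0.12, 0],
  ],
)

```text
clock: 8.97
position: [0.4531, -0.4663, 0.2211]
ee_rot: [0.001, 0.744, 0.669, -0.001]
contact_force: [-1.4, -3.4, 2.5]
width: 0.0002
gripper_force: 1.6
```

Emit:
drive_tool(
  rows=[
    [0.4, 0, 0, 0],
    [0.7, 0, 0.05, 0],
    [1.1, 0, 0.1, 0],
    [1.46, 0, 0.16, 0],
    [1.8, 0, 0.26, 0],
    [2.1, 0, 0.35, 0],
    [2.35, 0, 0.45, 0],
    [2.58, 0, 0.54, 0],
  ],
)

```text
clock: 9.63
position: [0.4604, -0.4016, 0.2058]
ee_rot: [-0.0, 0.744, 0.669, 0.0]
contact_force: [-0.3, -2.1, -0.4]
width: 0.0002
gripper_force: 1.0
```

```bash
python3 look.py scene s4; python3 -c "
from h import *
for t in ((-18,191),(4,171.5),(21.6,147.6),(34,121),(41,92)): go(0,*t,-90)
c=dict(np.load('s4.npz')); cv2.imwrite('pics/s4c.png',cv2.resize(c['p'][180:420,240:560,::-1],None,fx=2,fy=2))"
```

```text
at jig [  0.4 -42.6 205.4] yaw -90.0 q [-0.83  0.36  1.5   0.    1.28 -0.73] F [ 0.3 -0.6  0.3] -> row [ 0.98 -0.02  0.58] turn -0.0
at jig [  0.4 -42.6 205.4] yaw -90.0 q [-0.83  0.36  1.5   0.    1.28 -0.73] F [ 0.3 -0.6  0.3] -> row [ 1.86 -0.01  1.36] turn -0.0
at jig [  0.4 -42.6 205.4] yaw -90.0 q [-0.83  0.36  1.5   0.    1.28 -0.73] F [ 0.3 -0.6  0.3] -> row [ 2.56 -0.01  2.32] turn -0.0
at jig [  0.4 -42.6 205.4] yaw -90.0 q [-0.83  0.36  1.5   0.    1.28 -0.73] F [ 0.3 -0.6  0.3] -> row [ 3.05 -0.01  3.38] turn -0.0
at jig [  0.4 -42.6 205.4] yaw -90.0 q [-0.83  0.36  1.5   0.    1.28 -0.73] F [ 0.3 -0.6  0.3] -> row [ 3.33 -0.01  4.54] turn -0.0
```

View pics/s4c.png

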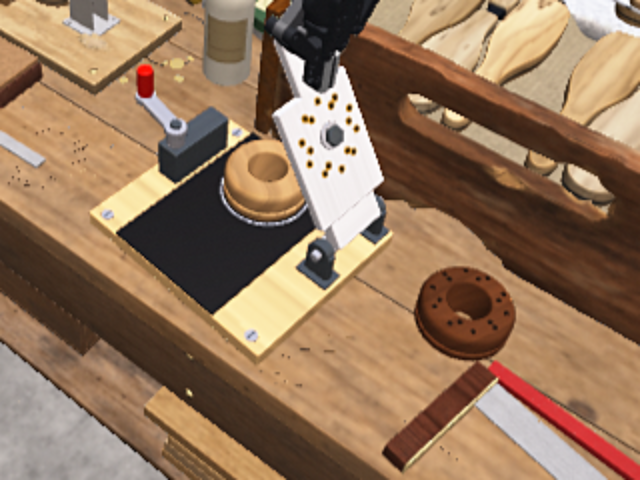

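The crop shows the leaf partway down with the fingers on its tongue at (320,70). The head is on the ring at (268,180), the latch is open, and the other things are unmoved. I'll carry on down.

Emit:
drive_tool(
  rows=[
    [0.3, 0, 0.15, 0],
    [0.65, 0, 0.35, 0],
    [0.98, 0, 0.58, 0],
    [1.3, 0, 0.82, 0],
    [1.6, 0, 1.1, 0],
    [1.86, 0, 1.36, 0],
    [2.12, 0, 1.66, 0],
    [2.35, 0, 2.0, 0],
  ],
)

```text
clock: 10.35
position: [0.4667, -0.3429, 0.1559]
ee_rot: [-0.0, 0.744, 0.669, 0.0]
contact_force: [0.4, 1.4, 2.0]
width: -0.0001
gripper_force: 0.9
```

Emit:
drive_tool(
  rows=[
    [0.15, 0, 0.2, 0],
    [0.25, 0, 0.4, 0],
    [0.35, 0, 0.6, 0],
    [0.45, 0, 0.8, 0],
    [0.55, 0, 1.0, 0],
    [0.62, 0, 1.2, 0],
    [0.7, 0, 1.4, 0],
    [0.75, 0, 1.5, 0],
  ],
)

```text
clock: 11.02
position: [0.4685, -0.3255, 0.1182]
ee_rot: [-0.0, 0.744, 0.669, -0.0]
contact_force: [-0.8, -0.3, 0.6]
width: -0.0001
gripper_force: 0.6
```

```bash
python3 -c "
from h import *
go(0,41,92,-90)"
```

```text
at jig [  0.5  32.7 118.2] yaw -90.03 q [-0.73  0.38  1.72 -0.    1.05 -0.62] F [-0.8 -0.3  0.6] -> row [ 0.33 -0.02  1.05] turn -0.01
```

Emit:
drive_tool(
  rows=[
    [0.1, 0, 0.15, 0],
    [0.15, 0, 0.3, 0],
    [0.2, 0, 0.45, 0],
    [0.25, 0, 0.6, 0],
    [0.3, 0, 0.75, 0],
    [0.33, 0, 0.85, 0],
    [0.33, 0, 0.95, 0],
    [0.33, 0, 1.02, 0],
  ],
)

```text
clock: 11.68
position: [0.4694, -0.3167, 0.0931]
ee_rot: [-0.001, 0.744, 0.668, 0.0]
contact_force: [0.5, -0.1, 1.5]
width: 0.0
gripper_force: 0.6
```

```bash
python3 look.py scene s5; python3 -c "
from h import *
go(0,41,92,-90)
c=dict(np.load('s5.npz')); J=w2j(cloud(c,c['d']))*1e3
m=(abs(J[...,0])<42)&(J[...,1]>-80)&(J[...,1]<0)&(J[...,2]>55)&(J[...,2]<110);q=J[m]
print(len(q),np.polyfit(q[:,1],q[:,2],1))
for y in range(-75,0,15):
  t=q[abs(q[:,1]-y)<5]; print(y,len(t),np.median(t[:,2]).round(1) if len(t) else 0)"
```

```text
at jig [ 0.4 41.5 92.9] yaw -90.05 q [-0.72  0.4   1.76  0.    0.99 -0.61] F [ 0.8 -0.7 -0.3] -> row [-0.02 -0.01  0.03] turn -0.01
1654 [6.27662894e-02 7.22700816e+01]
-75 159 65.9
-60 218 70.3
-45 205 70.4
-30 200 70.6
-15 207 70.6
```

The leaf face measures level at 70.5 mm, so it is nearly shut. I'll press to confirm.

Emit:
drive_tool(
  rows=[
    [0, 0, 0.04, 0],
    [0, 0, 0.08, 0],
    [0, 0, 0.1, 0],
    [0, 0, 0.12, 0],
    [0, 0, 0.14, 0],
    [0, 0, 0.16, 0],
    [0, 0, 0.16, 0],
    [0, 0, 0.16, 0],
  ],
)

```text
clock: 12.4
position: [0.4693, -0.317, 0.0919]
ee_rot: [0.0, 0.744, 0.669, 0.0]
contact_force: [-2.9, 3.5, 15.0]
width: -0.0002
gripper_force: 7.6
```

Emit:
drive_tool(
  rows=[
    [0, 0, 0.04, 0],
    [0, 0, 0.08, 0],
    [0, 0, 0.12, 0],
    [0, 0, 0.14, 0],
    [0, 0, 0.14, 0],
    [0, 0, 0.14, 0],
    [0, 0, 0.14, 0],
    [0, 0, 0.14, 0],
  ],
)

```text
clock: 13.07
position: [0.4695, -0.3171, 0.0917]
ee_rot: [0.001, 0.744, 0.669, 0.0]
contact_force: [-7.1, 8.0, 34.4]
width: -0.0001
gripper_force: 17.4
```

The leaf hit a hard stop at 34 N with no further travel, so it is shut. I'll lift off and go over the red pin at jig (-34,129).

Emit:
drive_tool(
  rows=[
    [0, 0, -0.6, 0],
    [0, 0, -1.4, 0],
    [0, 0, -2.6, 0],
    [0.6, -0.2, -3.0, 0],
    [1.4, -0.6, -3.0, 0],
    [2.4, -1.0, -3.0, 0],
    [3.2, -1.3, -3.0, 0],
    [3.5, -1.38, -3.0, 0],
  ],
  grip=46,
)

```text
clock: 13.73
position: [0.4421, -0.2229, 0.1605]
ee_rot: [-0.002, 0.743, 0.669, 0.0]
contact_force: [-0.6, 0.8, -0.7]
width: 0.0461
gripper_force: 0.0
```

```bash
python3 look.py wrist w6; python3 look.py top t6; python3 - <<'E'
from h import *
go(-34,129,108,-90)
for f in('w6','t6'):
    c=dict(np.load(f+'.npz')); p=c['p']; J=w2j(cloud(c,c['d']))*1e3
    h=cv2.cvtColor(p,cv2.COLOR_RGB2HSV); m=(h[...,1]>190)&((h[...,0]<6)|(h[...,0]>174))&(J[...,2]>106)&(J[...,2]<122)&(abs(J[...,0])<90)&(abs(J[...,1]-110)<70)
    q=J[m]; print(f,len(q),np.median(q,0) if len(q) else '')
    l=(abs(J[...,0])<40)&(abs(J[...,1]+15)<60)&(abs(J[...,2]-70)<12); q=J[l]; print('leaf',len(q),np.polyfit(q[:,1],q[:,2],1) if len(q)>50 else '')
E
```

```text
at jig [-34.6 130.  160.8] yaw -89.92 q [-0.61  0.23  1.81  0.    1.1  -0.51] F [ 0.8 -0.1  0.1] -> row [-0.04  0.02  2.11] turn 0.01
w6 0 
leaf 3734 [-5.22855935e-02  7.14165055e+01]
t6 4 [-38.77867699 124.08236073 110.02743889]
leaf 2014 [1.36055545e-02 6.96764995e+01]
```

View pics/w6.png

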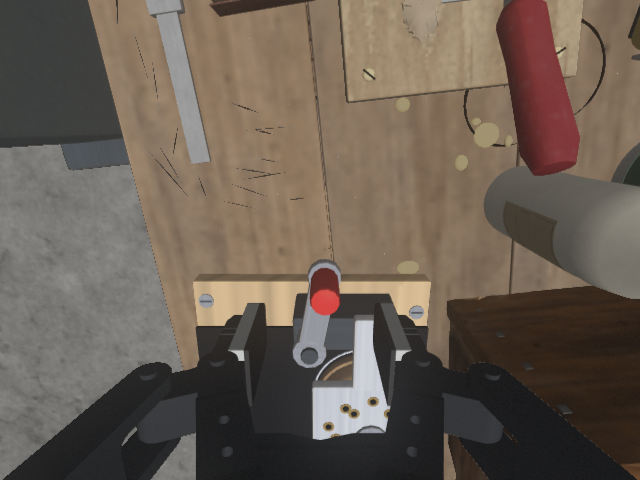

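The wrist view shows the red pin top at (326,299), midway between the fingers at columns 250 and 395. The leaf is shut, with the tongue at (365,335), and the latch is open.

```bash
python3 -c "
from h import *
c=dict(np.load('w6.npz')); print(w2j(back(c,326,299,.114))*1e3,w2j(back(c,310,355,.084))*1e3)"
```

```text
[[-33.83654946 129.93620949 114.        ]] [[-43.03823908  76.86009308  84.        ]]
```

Emit:
drive_tool(
  rows=[
    [-0.03, 0.02, 0.4, 0],
    [-0.03, 0.02, 0.9, 0],
    [-0.03, 0.02, 1.4, 0],
    [-0.03, 0.02, 1.8, 0],
    [-0.03, 0.02, 2.05, 0],
    [-0.03, 0.02, 2.12, 0],
    [-0.03, 0.02, 2.12, 0],
    [-0.03, 0.02, 2.12, 0],
  ],
)

```text
clock: 14.5
position: [0.4452, -0.228, 0.1081]
ee_rot: [0.0, 0.744, 0.668, 0.0]
contact_force: [-0.1, -0.1, -0.8]
width: 0.0457
gripper_force: 0.0
```

Emit:
drive_tool(
  rows=[
    [0, 0, 0, 0],
    [0, 0, 0, 0],
    [0, 0, 0, 0],
    [0, 0, 0, 0],
    [0, 0, 0, 0],
    [0, 0, 0, 0],
    [0, 0, 0, 0],
    [0, 0, 0, 0],
  ],
  grip=12,
  newtons=20,
)

```text
clock: 15.17
position: [0.4451, -0.2277, 0.1085]
ee_rot: [0.0, 0.744, 0.669, 0.0]
contact_force: [-2.4, 1.2, 6.5]
width: 0.0153
gripper_force: 20.9
```

```bash
python3 -c "
from h import *
go(-34,129,108,-90)
c=dict(np.load('top0.npz')); J=w2j(cloud(c,c['d']))*1e3
m=(J[...,0]>60)&(J[...,0]<200)&(J[...,1]>30)&(J[...,1]<200)&(J[...,2]>40); q=J[m]; print(q.min(0),q.max(0))
for z in (60,100,140,180): 
  t=q[q[:,2]>z]; print(z,len(t),t.min(0) if len(t) else '')
for th in (1.41,1.2,1.0,.8,.6,.4,.2,0): print(th,np.round([-43+52*np.cos(th)+34.6,78.5+52*np.sin(th)-129.8]))
"
```

```text
at jig [-33.1 127.5 108.5] yaw -90.03 q [-0.61  0.29  1.88  0.    0.97 -0.51] F [-2.4  1.2  6.5] -> row [ 0.06 -0.04  0.02] turn -0.01
[60.26870953 30.02858988 40.0399079 ] [199.8212189  199.56120314 198.91178311]
60 2240 [60.26870953 30.08486484 60.44233186]
100 1403 [ 60.26870953  30.13934075 100.12913299]
140 911 [ 67.48319286  30.13934075 140.25950526]
180 30 [107.63986039 154.22717715 180.36729953]
1.41 [-0.  0.]
1.2 [10. -3.]
1.0 [20. -8.]
0.8 [ 28. -14.]
0.6 [ 35. -22.]
0.4 [ 39. -31.]
0.2 [ 43. -41.]
0 [ 44. -51.]
```

```bash
python3 -c "
from h import *
c=dict(np.load('top0.npz')); J=w2j(cloud(c,c['d']))*1e3
for lo,hi in ((0,60),(60,110),(110,160)):
  m=(J[...,0]>20)&(J[...,0]<150)&(J[...,1]>lo)&(J[...,1]<hi)&(J[...,2]>90); q=J[m]; print(lo,len(q),np.percentile(q,[0,1,10],0))
"
```

```text
0 623 [[ 68.53137869   0.14435679  90.29990528]
 [ 71.69974408   0.532457    91.903237  ]
 [ 73.5477454    5.67133237 107.42844038]]
60 398 [[ 67.2704885   60.02253421  92.21713027]
 [ 67.93957335  60.53179114  93.85405229]
 [ 69.41489066  63.97484679 119.6968076 ]]
110 362 [[ 86.60493138 133.09956218  91.48413029]
 [ 87.82963258 133.53231204  92.5379226 ]
 [ 92.01177178 137.23499365 105.25236149]]
```

Emit:
drive_tool(
  rows=[
    [-0.05, 0.2, 0, 0],
    [-0.12, 0.4, 0, 0],
    [-0.21, 0.6, 0, 0],
    [-0.32, 0.8, 0, 0],
    [-0.43, 0.97, 0, 0],
    [-0.56, 1.12, 0, 0],
    [-0.71, 1.27, 0, 0],
    [-0.88, 1.4, 0, 0],
  ],
)

```text
clock: 15.83
position: [0.4754, -0.2511, 0.1078]
ee_rot: [-0.003, 0.744, 0.668, -0.0]
contact_force: [-3.7, 2.0, 6.2]
width: 0.015
gripper_force: 21.5
```

Emit:
drive_tool(
  rows=[
    [-0.18, 0.1, 0, 0],
    [-0.36, 0.17, 0, 0],
    [-0.56, 0.25, 0, 0],
    [-0.76, 0.32, 0, 0],
    [-0.96, 0.35, 0, 0],
    [-1.16, 0.36, 0, 0],
    [-1.22, 0.36, 0, 0],
    [-1.22, 0.36, 0, 0],
  ],
)

```text
clock: 16.5
position: [0.4814, -0.2825, 0.1076]
ee_rot: [-0.003, 0.744, 0.668, 0.0]
contact_force: [-3.2, 2.7, 4.7]
width: 0.0157
gripper_force: 21.5
```

```bash
python3 look.py wrist w7; python3 -c "
from h import *
go(9,78.5,108,-90)"
```

```text
at jig [  8.8  76.8 107.6] yaw -90.08 q [-0.66  0.37  1.75  0.    1.02 -0.55] F [-3.1  2.8  5.2] -> row [ 0.07  0.01 -0.01] turn -0.01
```

View pics/w7.png

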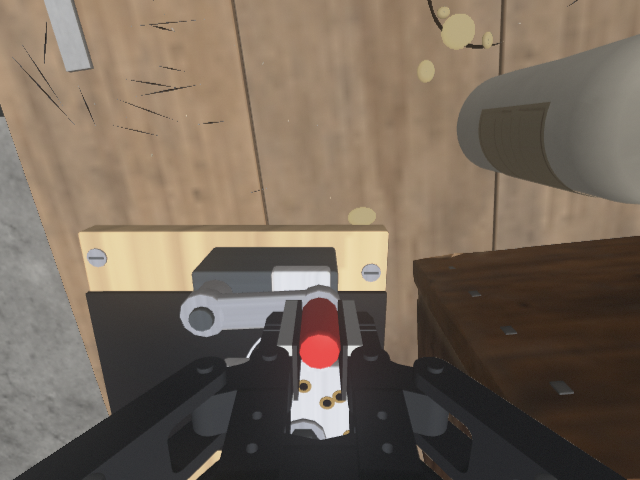

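The wrist view shows the pin gripped at (320,335) and the latch arm from (202,313) to (320,300) across the tongue, nearly along +x. I'll push a little further to find the stop.

Emit:
drive_tool(
  rows=[
    [-0.05, 0, 0, 0],
    [-0.1, 0, 0, 0],
    [-0.15, 0, 0, 0],
    [-0.2, 0, 0, 0],
    [-0.24, 0, 0, 0],
    [-0.24, 0, 0, 0],
    [-0.24, 0, 0, 0],
    [-0.24, 0, 0, 0],
  ],
)

```text
clock: 17.22
position: [0.4811, -0.2857, 0.1076]
ee_rot: [-0.004, 0.744, 0.668, 0.002]
contact_force: [-1.7, 11.0, 6.8]
width: 0.0151
gripper_force: 21.6
```

```bash
python3 -c "
from h import *
go(9,78.5,108,-90)"
```

```text
at jig [  8.9  73.7 107.6] yaw -90.13 q [-0.66  0.38  1.75  0.01  1.03 -0.56] F [-1.7 11.   6.8] -> row [ 0.19  0.   -0.02] turn -0.02
```

Emit:
drive_tool(
  rows=[
    [0.12, 0, 0, 0],
    [0.12, 0, 0, 0],
    [0.12, 0, 0, 0],
    [0.12, 0, 0, 0],
    [0.12, 0, -0.6, 0],
    [0.12, 0, -1.4, 0],
    [0.12, 0, -2.2, 0],
    [0.12, 0, -2.4, 0],
  ],
  grip=40,
)

```text
clock: 17.88
position: [0.4846, -0.2891, 0.1709]
ee_rot: [0.003, 0.744, 0.668, 0.001]
contact_force: [0.8, -1.1, 0.5]
width: 0.0397
gripper_force: 0.0
```

```bash
python3 look.py wrist w8; python3 - <<'E'
from h import *
go(9,110,106,-90)
c=dict(np.load('w8.npz')); h=cv2.cvtColor(c['p'],cv2.COLOR_RGB2HSV); m=((h[...,1]>190)&((h[...,0]<6)|(h[...,0]>174))).astype(np.uint8); m[:200]=0
J=w2j(cloud(c,c['d']))*1e3; t=(m>0)&(J[...,2]>108)&(J[...,2]<120); print(t.sum(),np.median(J[t],0) if t.any() else '', (J[t].min(0)+J[t].max(0))/2)
g=cv2.cvtColor(c['p'],cv2.COLOR_RGB2GRAY)
v,u=np.nonzero(m); print(len(u),u.min(),u.max(),v.min(),v.max()); tv,tu=np.nonzero(t); print(w2j(back(c,tu.mean(),tv.mean(),.114))*1e3)
cv2.imwrite('pics/w8c.png',c['p'][180:420,120:460,::-1])
E
```

```text
at jig [ 12.6  70.8 170.6] yaw -90.05 q [-0.66  0.31  1.66  0.    1.16 -0.55] F [-0.  -0.1  0.3] -> row [ 1.58 -0.16  2.58] turn -0.01Traceback (most recent call last):
  File "<stdin>", line 4, in <module>
    return umr_minimum(a, axis, None, out, keepdims, initial, where)
ValueError: zero-size array to reduction operation minimum which has no identity
```

I've now viewed 11 pictures, one over the limit of 10 (the last request failed and showed nothing). From here I'll work by numbers only.

```bash
python3 - <<'E'
from h import *
c=dict(np.load('w8.npz')); h=cv2.cvtColor(c['p'],cv2.COLOR_RGB2HSV); m=((h[...,1]>170)&((h[...,0]<7)|(h[...,0]>173))).astype(np.uint8); m[:250]=0
n,l,s,ce=cv2.connectedComponentsWithStats(m); j=1+s[1:,4].argmax(); print(s[j],ce[j])
J=w2j(cloud(c,c['d']))*1e3; q=J[l==j]; print('red z',np.percentile(q[:,2],[5,50,95]))
V=h[...,2][l==j]; print('value',np.percentile(V,[5,50,95]))
top=(l==j)&(J[...,2]>111); q=J[top]; print('top',top.sum(),(q.min(0)+q.max(0))/2 if len(q) else '')
# latch arm upper face: points 78..86 mm high
a=(J[...,2]>78)&(J[...,2]<86)&(J[...,0]>-60)&(J[...,0]<25)&(abs(J[...,1]-78)<25); q=J[a]; print('arm',len(q))
for x in range(-50,20,10):
    t=q[abs(q[:,0]-x)<4]
    if len(t)>5: print(x,len(t),np.percentile(t[:,1],[3,50,97]).round(1))
E
```

```text
Traceback (most recent call last):
ValueError: attempt to get argmax of an empty sequence
```

Emit:
drive_tool(
  rows=[
    [0.8, 0, -0.5, 0],
    [1.6, 0, -1.0, 0],
    [2.4, 0, -1.5, 0],
    [3.2, 0, -1.5, 0],
    [3.6, 0, -1.5, 0],
    [3.6, 0, -1.5, 0],
    [3.6, 0, -1.5, 0],
    [3.6, 0, -1.5, 0],
  ],
  grip=0,
)

```text
clock: 18.6
position: [0.4921, -0.1986, 0.2047]
ee_rot: [-0.0, 0.744, 0.669, -0.0]
contact_force: [0.7, 0.3, 0.8]
width: -0.0
gripper_force: 0.0
```

```bash
for n in scene top; do python3 look.py $n $n"9"; done; cat > meas.py <<'E'
import sys; from h import *
for f in sys.argv[1:]:
    c=dict(np.load(f+'.npz')); h=cv2.cvtColor(c['p'],cv2.COLOR_RGB2HSV); m=((h[...,1]>170)&((h[...,0]<7)|(h[...,0]>173)))
    J=w2j(cloud(c,c['d']))*1e3; m&=(abs(J[...,0])<70)&(abs(J[...,1]-90)<70)&(J[...,2]>75)&(J[...,2]<125)
    v,u=np.nonzero(m); print(f,'red',len(u), np.percentile(J[m],[5,50,95],0).round(1).tolist() if len(u) else '', w2j(back(c,u.mean(),v.mean(),np.mean(J[m][:,2])/1e3))*1e3 if len(u) else '')
    a=(J[...,2]>78)&(J[...,2]<86)&(J[...,0]>-60)&(J[...,0]<25)&(abs(J[...,1]-78)<25); q=J[a]
    for x in range(-50,20,10):
        t=q[abs(q[:,0]-x)<5]
        if len(t)>5: print(x,len(t),np.percentile(t[:,1],[3,50,97]).round(1))
    l=(abs(J[...,0])<38)&(J[...,1]>-70)&(J[...,1]<40)&(abs(J[...,2]-70)<8); q=J[l]; print('leaf slope',len(q),np.polyfit(q[:,1],q[:,2],1) if len(q)>50 else '')
go(9,110,106,-90)
E
python3 meas.py scene9 top9
```

```text
scene9 red 119 [[0.8, 71.7, 86.3], [4.7, 75.2, 104.8], [12.3, 82.4, 114.6]] [[  5.58214486  76.21708324 103.15566329]]
-50 44 [69.  77.2 87.3]
-40 31 [68.8 73.6 88.6]
-30 37 [70.4 78.5 85.9]
-20 36 [70.9 76.9 85.9]
-10 32 [71.5 78.4 86.2]
0 39 [70.6 77.  86.4]
10 14 [68.7 71.8 73.9]
leaf slope 1861 [1.05859402e-02 7.02892342e+01]
top9 red 46 [[0.9, 72.7, 105.4], [6.7, 78.0, 112.7], [13.8, 83.1, 116.6]] [[  6.73693207  78.09805066 111.94433705]]
-50 36 [68.7 78.6 85.7]
-40 28 [68.9 76.7 86.5]
-30 35 [70.1 78.3 85. ]
-20 33 [70.9 77.7 84.4]
-10 31 [69.9 76.6 84.8]
0 26 [70.7 78.2 85.7]
10 8 [69.2 69.9 86.6]
leaf slope 1780 [6.11210303e-03 6.95699007e+01]
at jig [ 10.7 161.2 204.9] yaw -90.09 q [-0.51  0.24  1.68 -0.    1.22 -0.41] F [ 0.3 -0.4 -0.3] -> row [-2.05 -0.06  3.96] turn -0.01
```

By number, the pin is at jig y ≈ 78, the same as the pivot, and the leaf is level. I'll confirm the latch is on its stop with one push from the +y side using closed fingers.

Emit:
drive_tool(
  rows=[
    [-0.7, -0.06, 0.8, 0],
    [-1.4, -0.06, 1.6, 0],
    [-1.8, -0.06, 2.4, 0],
    [-1.8, -0.06, 3.2, 0],
    [-1.8, -0.06, 3.8, 0],
    [-1.8, -0.06, 3.9, 0],
    [-2.0, -0.06, 3.9, 0],
    [-2.2, -0.06, 3.9, 0],
  ],
)

```text
clock: 19.37
position: [0.4853, -0.2533, 0.1085]
ee_rot: [0.0, 0.744, 0.669, 0.0]
contact_force: [0.8, -0.3, 0.8]
width: -0.0006
gripper_force: 0.0
```

Emit:
drive_tool(
  rows=[
    [-0.1, 0, 0, 0],
    [-0.2, 0, 0, 0],
    [-0.3, 0, 0, 0],
    [-0.4, 0, 0, 0],
    [-0.5, 0, 0, 0],
    [-0.55, 0, 0, 0],
    [-0.55, 0, 0, 0],
    [-0.55, 0, 0, 0],
  ],
)

```text
clock: 20.03
position: [0.4838, -0.2645, 0.1085]
ee_rot: [-0.001, 0.744, 0.668, 0.001]
contact_force: [1.7, 3.9, 3.9]
width: -0.0002
gripper_force: 2.6
```

```bash
python3 -c "
from h import *
go(9,97.5,106,-90)"
```

```text
at jig [  9.4  95.  108.5] yaw -90.08 q [-0.63  0.36  1.77  0.    1.01 -0.52] F [1.7 3.9 3.9] -> row [ 0.1  -0.02  0.1 ] turn -0.01
```

Emit:
drive_tool(
  rows=[
    [-0.05, 0, 0, 0],
    [-0.1, 0, 0, 0],
    [-0.15, 0, 0, 0],
    [-0.18, 0, 0, 0],
    [-0.18, 0, 0, 0],
    [-0.18, 0, 0, 0],
    [-0.18, 0, 0, 0],
    [-0.18, 0, 0, 0],
  ],
)

```text
clock: 20.7
position: [0.4838, -0.2648, 0.1085]
ee_rot: [-0.003, 0.744, 0.668, 0.004]
contact_force: [4.6, 14.9, 7.0]
width: 0.0003
gripper_force: 7.9
```

```bash
python3 -c "
from h import *
go(9,97.5,106,-90)"
```

```text
at jig [  9.4  94.7 108.5] yaw -90.17 q [-0.63  0.36  1.77  0.01  1.02 -0.53] F [ 4.6 14.9  7. ] -> row [ 0.11 -0.02  0.1 ] turn -0.03
```

It's a hard stop: 15 N with 0.3 mm of movement. I'll back off and retreat.

Emit:
drive_tool(
  rows=[
    [0.3, 0, 0, 0],
    [0.8, 0, 0, 0],
    [1.4, 0, -0.4, 0],
    [1.8, 0, -1.4, 0],
    [2.2, 0, -2.6, 0],
    [2.6, 0, -3.8, 0],
    [3.0, 0, -4.6, 0],
    [3.4, 0, -5, 0],
  ],
)

```text
clock: 21.37
position: [0.4932, -0.1855, 0.2369]
ee_rot: [0.003, 0.743, 0.669, 0.001]
contact_force: [0.5, 0.3, 0.3]
width: 0.0
gripper_force: 0.0
```

```bash
for n in scene top; do python3 look.py $n $n"10"; done; python3 meas.py scene10 top10; python3 - <<'E'
from h import *
# bystanders: any change of height map away from arm/jig between first and last pictures
a,b=(dict(np.load(f)) for f in('scene0.npz','scene10.npz')); c=a
df=cv2.absdiff(a['p'],b['p']).max(2)>40
for n,X in dict(drilled=(.466,-.569,.034)).items():
    u,v=proj(c,np.array(X))[0].astype(int); print(n,u,v,df[v-25:v+25,u-30:u+30].mean())
# shadow-free check of table left of jig (bench items)
print('left items',df[150:260,120:280].mean())
E
```

```text
scene10 red 119 [[0.6, 71.4, 87.6], [4.7, 75.2, 104.9], [12.0, 82.4, 114.7]] [[  5.56064013  76.11320598 103.25889038]]
-50 46 [68.9 77.3 86.6]
-40 31 [68.9 74.6 89.3]
-30 38 [71.4 77.6 85.8]
-20 35 [71.  77.2 86.1]
-10 35 [71.1 76.2 85.8]
0 34 [70.7 77.  85.5]
10 18 [69.7 71.4 80.4]
leaf slope 1854 [1.23317999e-02 7.03090915e+01]
top10 red 47 [[1.0, 72.9, 105.3], [6.6, 78.5, 112.1], [14.7, 83.0, 116.0]] [[  6.96642139  78.14722605 111.64962397]]
-50 33 [68.6 76.9 83.7]
-40 30 [68.6 76.7 86.2]
-30 32 [70.1 77.4 85.2]
-20 31 [71.  77.6 83.9]
-10 33 [69.9 78.  84.9]
0 26 [70.1 79.3 85.6]
10 6 [69.5 78.1 86.5]
leaf slope 1783 [3.59287399e-03 6.96104843e+01]
at jig [  9.9 175.4 235.3] yaw -89.92 q [-0.49  0.21  1.64  0.    1.29 -0.39] F [ 0.3 -1.2 -0.6] -> row [-2.61 -0.06  5.17] turn 0.01
drilled 475 330 0.0
left items 0.0
```

The latch did not move under the push, so it was already shut. The leaf is level at 70 mm and the other things haven't moved. Handing in.

```bash
python3 -c "
from rig import order
print(order.sign_off())"
```

```text
the job is handed in; nothing more can be done
None
```

The job is handed in at about 21 s: the head sits within about 1 mm of the ring centre, the leaf is pressed fully shut, the latch is on its stop and the checked bench items are unmoved, but I viewed 11 pictures, one over the limit of 10.

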